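Load the swing tray of a hardness tester and pivot it in to its stop

TASK

Load the tester's swung-out tray: thread the tall collar down the tray's post, then the flat sample ring on top of it, both fully home. Then push the tray by its free corner so that it swings on its pivot pin in under the tester's head until it bears on the tip of the stop screw; press it home with a light, steady push (about 5 to 20 N), never ramming it, and leave it resting against the screw. Do not disturb the bottle, the reference block or the screwdriver.

Things in the scene. Friction and masses are not known exactly. Their poses are not given: they have to be found in the camera images.
- tester: Cream bench hardness tester, fixed, moved and turned between runs. Origin: on the bench (z=0) on the upright pivot pin's axis; x away from the robot at heading 0, y left, z up. In its frame, mm: bed (dark steel) x -205..115, y -75..195, top z 40; column x -80..60, y -260..-80, to z 480. Pin diameter 16 with a cap of diameter 30 up to z 71, which keeps the tray down.
- head_front (a point): Lower front edge of the tester's head, its middle; axes as the tester's. The head overhangs the bed (tester frame, mm): x -75..10, y -95..195, z 170..230. Upright, a gripper's body must stay in front of it (x below -75). To push the tray on under the head, lean the tool 30 to 45 degrees, fingertips forward (+x) and gripper back towards -x.
- indenter (a point): Tip of the indenter, a rod of diameter 20 hanging from the head, at tester x -23, y 145, z 138 mm; the loaded tray (rings up to z 126) passes below it.
- tray: Loose aluminium tray lying on the bed, 18 mm hole round the pin, 0.4 to 0.7 kg; about 3 to 8 N at the free end slides it. Origin: underside, hole centre. Mm: x -45..45, y -20..180 (y to the free end), z 0..22. Starts swung out, heading 1.15 to 1.45 rad more (counter-clockwise) than the tester's; pushing its x=-45 side swings it in. Meets the screw at 0.03 to 0.12 rad more.
- post (a point): Foot of the steel post on the tray (tray x 0, y 145 mm), on its axis, on the tray's top face; axes as the tray's. Post diameter 24, height 56 mm, the last 10 mm tapering to diameter 10.
- push_corner (a point): Place to push: on the tray's side face x = -45, 20 mm from the free end (y 160), at half the tray's thickness. Axes as the tray's; push along +x of the tray.
- collar: Tall plain steel collar, standing on the bench: outer diameter 60, bore 31, height 40 mm, 0.20 kg. Origin: centre of its underside.
- sample: Flat plain steel sample ring, lying on the bench: outer diameter 60, bore 31, height 24 mm, 0.22 kg. Origin: centre of its underside.
- stop: Fixed dark steel stop block on the bed, under the head. Origin and axes are the tester's (bench top, pin axis). Block, mm: x 67..95, y 125..175, z 40..74. From it a steel screw of diameter 12 with a round tip points to -x at y 150, z 51. How far it sticks out differs each time and is not measured: tip at x 29 to 40. It does not give way; feel for it with the tray.
- wash_bottle: White plastic bottle, diameter 60, height 150 mm, bystander. Origin: centre of its underside.
- ref_block: Dark steel disc, diameter 64, height 16 mm, bystander. Origin: centre of its underside.
- driver: Screwdriver lying on the bench, 170 mm long, bystander. Origin: near its middle, on the bench.
There are look-alikes about, which are no part of the job. Leave any green look-alike of the sample alone.

How it is judged:
By the outcome, as a careful person would: the job done as asked, in the order asked, and still so for the second after the job is handed in, with the robot touching nothing.
It also fails if it takes over 72 s, if anything falls off the work surface, if the arm or the gripper's body presses on something with over 40 N, if the wrist force passes 120 N, or if a joint passes its speed limit or range.

ROBOT

A 6-joint arm with a two-finger parallel gripper is mounted at the origin on the work surface. World frame = base frame: x ahead of the robot, y to its left, z up, the work surface at z = 0. Lengths are in mm, angles in rad, forces in N, time in s.
With the tool pointing down it reaches from about 250 to 775 mm from the base axis. Payload 8.9 kg.
Tool frame: the origin (TCP) lies midway between the tips of the shut fingers; the grasp point (between the pads) lies 19 mm behind it; z points along the fingers, x is the direction in which the jaws open and shut, and the axes are right-handed (so a half turn about z gives the same grasp; the last joint's range is limited). The gripper opens to 85 mm and grips with 20 to 120 N. Pads are 22 mm wide; open, the fingers measure 114 mm over their backs; the gripper's body (76 mm by 85 mm) begins 54 mm behind the grasp point. The pads swing forward as they close: fully open they stand 13 mm farther back than shut.
Start: joints at [1.196, 0.291, -0.153, 1.127, 0, 1.431], TCP at [122.645, 510.472, 231.305] pointing down, gripper open.
Joint ranges: [-2.52, 2.52], [-0.91, 1.74], [-1.3, 1.37], [-1.96, 2.02], [-1.52, 1.47], [-3.14, 3.14]. Speed limits (rad/s): [2.22, 2.22, 2.79, 3.14, 3.14, 3.14].

INTERFACE

Orientations are given as a rotation vector (axis times angle).
In Python, from workcell import r, snapshot, camera_info, job, spotter gives the robot as it stands. The module is installed in compiled form; this text tells all that it offers.
- The arm moves only by the tool servo_tool, never from a script. Its argument "commands" is a list of rows, each a list of 7 numbers: the closure in counts, from 0 (fully open) to 255 (shut), then the shift along the tool's x, y, z in cm, then the turn, a rotation vector about the tool's x, y, z in degrees. A call has 1 to 10 rows; each row is the pose to reach, as a shift and turn from the pose commanded when the call began, along the tool's axes at that moment; what a row does not reach only later rows make up. A row lasts 1/10 s, in which the tool goes at most 50 mm and 8.59 degrees, less where a joint would pass 70% of its speed; a pose out of reach is approached as far as the arm can. A call with a gripper value outside its range is refused whole. The fingers move at their own pace and stop on an object; "newtons" is the grip in N (left out, the last holds). Time passes only in rows, so rows that repeat a pose let the fingers close. It gives the time, the measured TCP pose, the force and the opening at its end, in the units of the state.
- r.read_state(): the state, without advancing time (a new reading comes with each control period).
- snapshot(name): name is "scene" or "top" or "wrist"; returns (picture, depth): 400x640x3 uint8, blue, green, red; 400x640 float32, mm along the optical axis (not along the pixel's ray), 0 where there is no reading.
- camera_info(name): a dict with "intrinsics" (3x3 intrinsics, pixels), "R" (3x3) and "t" (3): a world point X has camera coordinates R X + t; the wrist camera has in their place "tool_from_camera" (4x4, takes a point from camera to tool coordinates, whose origin is the TCP and whose axes are the tool frame's). Camera axes: x right, y down, z forward; pixel columns grow to the right and rows downward; lengths in mm; the calibration is good to about 2 mm. A picture is of the moment at which its call begins: read the wrist's pose just before it. camera_info takes no time and is no camera call.
- job.hand_in(): hands the job in, once; it reports no verdict.
Trained networks look in the newest picture that a camera, given by its name, has taken for a name from the list of things; names that differ only in an ending like _2 or _b are one class to them, and where a whole thing is asked for, a point or a joint stands for the part that bears it (a point fixed in the world has none). Each returns a list of dicts, best first, with "confidence" (0 to 1); they miss things now and then, are a little off and sometimes report something else, mostly with a low value. They report only what shows in the picture. A call takes as long as a camera call. They do not tell look-alikes from the thing itself.
- spotter.silhouettes(camera, query): "region" (400x640 bool, what is visible of it) and "bbox" ([left, top, width, height] in pixels, round what is visible of it).
- spotter.pinpoint(camera, query): "position" ([column, row] in pixels: a listed point, or the origin of a listed thing).
The state is a dict: "time": time; "q": joint angles; "dq": joint speeds; "effort": joint torques, N m; "ee_pos": TCP position; "tcp_rot": TCP orientation; "contact_force": force on the tool from outside, world axes, zero at the start; "torque": the same for the moment, N m; "opening": opening from 0.0 (shut) to 1.0 (fully open).
Only numpy, scipy, OpenCV 4.12 (cv2) and the standard library are available. Lean on these libraries where they do the work, as an engineer would, in place of code of your own. Each camera call takes 0.05 s, during which the arm holds its last target. There are 200 camera calls.

## Working session

There is one attempt and no reset: what is moved stays moved. The work goes in short steps, Python scripts to look and compute and a tool call to move; the robot and the scene stay as the last step left them, time stands still between calls to the robot, and variables do not carry over. Pictures are saved under pics/ and viewed, about 8 in all and at most 12, crops included, and the job is handed in when it is done.

Besides the shell and the picture viewer there is one more tool, called after ">>>" as name(argument=value, ...) on one line, values as JSON. servo_tool: Moves the arm, as the interface text tells. Its arguments: {"type":"object","properties":{"commands":{"type":"array","items":{"type":"array","items":{"type":"number"}}},"newtons":{"type":"number"}},"required":["commands"]}

```bash
mkdir -p pics; cat > h.py <<'E'
import numpy as np, cv2
from workcell import r, snapshot, camera_info, job, spotter
from scipy.spatial.transform import Rotation as Ro
np.set_printoptions(precision=2,suppress=True)
def cam(n):
    c=camera_info(n);K=np.array(c["intrinsics"])
    if "R" in c:
        R=np.array(c["R"]);t=np.array(c["t"]);return K,R.T,-R.T@t
    s=r.read_state();T=np.array(c["tool_from_camera"]);W=Ro.from_rotvec(s["tcp_rot"]).as_matrix()
    return K,W@T[:3,:3],W@T[:3,3]+np.array(s["ee_pos"])
def ray(n,px,z):
    "world point of pixel on plane z"
    K,R,t=cam(n);d=R@np.linalg.solve(K,[px[0],px[1],1]);return t+d*(z-t[2])/d[2]
def cloud(n,D):
    K,R,t=cam(n);v,u=np.mgrid[:400,:640];P=np.stack([u*D,v*D,D],-1)@np.linalg.inv(K).T
    return P@R.T+t
E
cat > a.py <<'E'
from h import *
s=r.read_state();print({k:np.array(v) for k,v in s.items()})
for n in("scene","top"):
    im,D=snapshot(n);cv2.imwrite(f"pics/{n}0.png",im);C=cloud(n,D);np.save(n+"C.npy",C)
    for q in("tester","head_front","indenter","tray","post","push_corner","collar","sample","stop","wash_bottle","ref_block","driver"):
        for d in spotter.pinpoint(n,q)[:3]:
            p=d["position"];u,v=int(round(p[0])),int(round(p[1]))
            print(n,q,round(d["confidence"],2),np.array(p),C[v,u] if 0<=v<400 and 0<=u<640 and D[v,u]>0 else None, ray(n,p,0)[:2],)
    K,R,t=cam(n);print(n,t,R[:,2])
E
python3 a.py
```

```text
{'time': array(0.), 'q': array([ 1.2 ,  0.29, -0.15,  1.13, -0.  ,  1.43]), 'dq': array([ 0., -0.,  0.,  0.,  0., -0.]), 'effort': array([ -0.  , -53.71,  33.14,   0.02,  -0.  ,  -0.  ]), 'ee_pos': array([122.49, 510.07, 230.75]), 'tcp_rot': array([ 2.47,  1.94, -0.  ]), 'contact_force': array([-0.18,  0.49,  0.65]), 'torque': array([ 0.01,  0.01, -0.01]), 'opening': array(1.)}
scene tester 0.87 [385.7 244.2] [ 583.19 -143.55  227.99] [ 634.97 -103.8 ]
scene head_front 0.75 [361.9 214.6] [566.88 -50.67 199.7 ] [608.69   3.61]
scene indenter 0.58 [365.2 180.7] [602.52  17.   231.77] [662.15  97.99]
scene tray 0.7 [363.3 154.4] [628.61  86.04 229.3 ] [693.14 180.48]
scene post 0.86 [337.2 239.2] [498.23 -62.1  111.49] [512.59 -36.91]
scene post 0.72 [341.4 356.7] [ 392.93 -329.66  150.94] [ 398.42 -332.42]
scene post 0.62 [312.3 122.1] [581.46 324.35  41.34] [590.14 346.79]
scene push_corner 0.69 [331.9 258. ] [472.49 -91.73  51.99] [477.25 -81.53]
scene collar 0.77 [312.6 120.8] [586.07 327.75  38.98] [592.79 350.81]
scene sample 0.69 [277.7 121.7] [489.45 389.3   -0.37] [488.91 390.4
[... 847 characters left out ...]
84.75]
top push_corner 0.68 [360.4 215.5] [469.05 -89.57  43.95] [476.73 -95.01]
top collar 0.68 [214.5 178.2] [588.07 351.51  -3.22] [586.76 349.26]
top collar 0.55 [264.2 144.4] [690.66 199.62  19.95] [695.29 201.21]
top sample 0.52 [197.4 208.9] [491.21 397.11   0.87] [491.66 396.15]
top sample 0.51 [237.7 216.2] [467.66 268.96  27.07] [470.76 274.26]
top sample 0.49 [243.9 254.7] [354.79 250.72   2.91] [355.83 251.48]
top wash_bottle 0.62 [438.7 242.6] [ 388.41 -306.05   91.61] [ 397.28 -329.25]
top ref_block 0.55 [261.8 145.6] [687.02 206.61  10.53] [691.36 208.5 ]
top driver 0.87 [423.6 270.7] [ 312.27 -278.26   19.23] [ 313.62 -281.51]
top [ 277.34   42.06 1416.89] [ 0.17 -0.01 -0.99]
```

```bash
python3 -c "
import cv2,numpy as np
a=cv2.imread('pics/scene0.png')[60:380,190:470];b=cv2.imread('pics/top0.png')[100:320,170:470]
a=cv2.resize(a,None,fx=1.8,fy=1.8);cv2.imwrite('pics/s1.png',a)
cv2.imwrite('pics/t1.png',cv2.resize(b,None,fx=2.6,fy=2.6))"
```

```text
(no output)
```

View pics/s1.png

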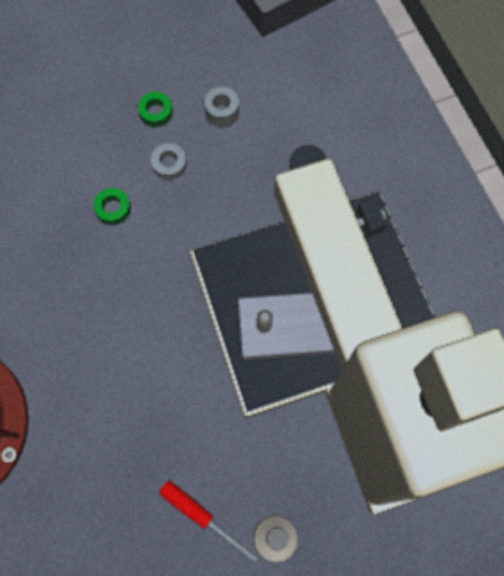

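View pics/t1.png

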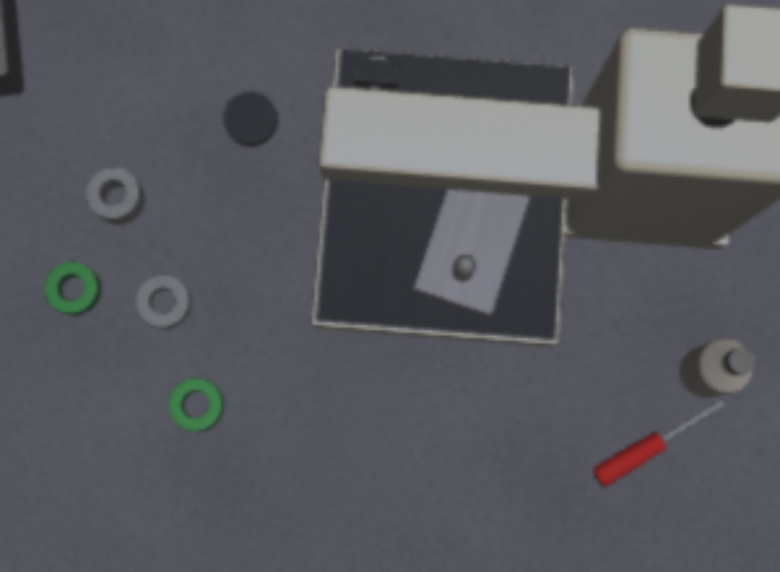

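The scene view and the top view show the collar (top view about 214,175), the grey sample (232,216), two green rings to leave alone, the tray with its post (about 348,203), the head overhanging it, and the dark stop block. Next I fit the geometry from depth.

```bash
cat > b.py <<'E'
from h import *
from scipy.optimize import least_squares
def circ(P,R):
    f=lambda c:np.hypot(*(P-c).T)-R
    return P.mean(0)
for n in("scene","top"):
    C=np.load(n+"C.npy");im=cv2.imread(f"pics/{n}0.png")
    X,Y,Z=C[...,0],C[...,1],C[...,2]
    b=(np.abs(X-400)<50)&(np.abs(Y-0)<50);print(n,"bench z",np.median(Z[b]),Z[b].std())
    for nm,c,zt in(("collar",(586,348),40),("sample",(470,277),24)):
        m=(np.hypot(X-c[0],Y-c[1])<45)&(Z>zt-7)&(Z<zt+8)
        P=C[m]; (x,y),rad=cv2.minEnclosingCircle(P[:,:2].astype(np.float32))
        print(n,nm,m.sum(),P.mean(0),(x,y),rad, np.median(P[:,2]))
    # tray top
    near=(np.abs(X-530)<70)&(np.abs(Y+60)<80)
    hsv=cv2.cvtColor(im,cv2.COLOR_BGR2HSV)[...,2]
    m=near&(Z>55)&(Z<69)&(hsv>70)
    P=C[m][:,:2].astype(np.float32);rc=cv2.minAreaRect(P);print(n,"tray",m.sum(),rc,cv2.boxPoints(rc).tolist(),np.median(C[m][:,2]))
    m=near&(Z>75)&(Z<125);P=C[m];print(n,"post",m.sum(),P.mean(0),P[P[:,2]>105].mean(0))
    # head top z230
    m=(np.abs(Z-230)<6)&(X>480)&(X<720)&(Y>-100)&(Y<180);P=C[m][:,:2].astype(np.float32);rc=cv2.minAreaRect(P);print(n,"head",m.sum(),cv2.boxPoints(rc).tolist())
    m=(Z>34)&(Z<46)&(X>380)&(X<820)&(Y>-200)&(Y<200)&(hsv<70);P=C[m][:,:2].astype(np.float32);rc=cv2.minAreaRect(P);print(n,"bed",m.sum(),rc,cv2.boxPoints(rc).tolist())
E
python3 b.py
```

```text
scene bench z -0.20868225124308992 13.574019288428973
scene collar 209 [591.43 341.52  38.96] (591.02099609375, 342.5811462402344) 30.8015079498291 38.971086249356404
scene sample 218 [469.62 282.96  22.82] (470.6307678222656, 283.9699401855469) 30.453346252441406 22.894178602382226
scene tray 1389 ((532.4237670898438, -64.39624786376953), (91.15235137939453, 135.48739624023438), 71.46772003173828) [[453.7070617675781, -86.07747650146484], [582.168701171875, -129.14064025878906], [611.1405029296875, -42.71501922607422], [482.6788330078125, 0.34814453125]] 61.37457053568437
scene post 87 [499.66 -57.97 106.62] [500.65 -55.98 113.17]
scene head 2589 [[562.5985107421875, -99.26030731201172], [647.85302734375, -105.4157943725586], [662.150146484375, 92.60115814208984], [576.8956298828125, 98.75664520263672]]
scene bed 4072 ((598.2647705078125, -51.66874694824219), (299.8027038574219, 319.2941589355469), 86.10210418701172) [[428.7969055175781, -190.37075805664062], [747.3524780273438, -212.075927734375], [767.732666015625, 87.03326416015625], [449.17706298828125, 108.73843383789062]]
top 
[... 381 characters left out ...]
71582031) [[452.76153564453125, -82.45570373535156], [588.5971069335938, -126.91709899902344], [616.5243530273438, -41.59568786621094], [480.68878173828125, 2.8657073974609375]] 61.142815425385834
top post 70 [498.14 -49.93 107.84] [499.46 -51.26 112.89]
top head 2347 [[562.33251953125, -98.47356414794922], [647.0009765625, -104.47212982177734], [661.275634765625, 97.0119400024414], [576.607177734375, 103.01050567626953]]
top bed 4137 ((597.3418579101562, -50.89845275878906), (298.1031494140625, 317.6690979003906), 85.808837890625) [[428.0387268066406, -187.943115234375], [744.8583374023438, -211.15975952148438], [766.64501953125, 86.14620971679688], [449.82537841796875, 109.36285400390625]]
```

>>> servo_tool(commands=[[0,-5,49.4,6,0,0,0],[0,-5,49.4,6,0,0,0],[0,-5,49.4,6,0,0,0],[0,-5,49.4,6,0,0,0],[0,-5,49.4,6,0,0,0],[0,-5,49.4,6,0,0,0],[0,-5,49.4,6,0,0,0],[0,-5,49.4,6,0,0,0],[0,-5,49.4,6,0,0,0],[0,-5,49.4,6,0,0,0]], newtons=40)

```text
time: 2.3
ee_pos: [593.0, 345.5, 171.1]
tcp_rot: [-2.467, -1.945, -0.0]
contact_force: [0.4, 1.3, 0.8]
opening: 1.001
```

```bash
cat > w.py <<'E'
import sys
from h import *
s=r.read_state();K,R,t=cam("wrist");print(s["time"],s["ee_pos"],s["tcp_rot"],"F",np.array(s["contact_force"]),"dq",np.abs(s["dq"]).max(),s["opening"]);print("cam",t,R[:,2])
im,D=snapshot("wrist");cv2.imwrite(f"pics/w_{sys.argv[1]}.png",im)
C=(lambda P:P)(None) 
v,u=np.mgrid[:400,:640];C=np.stack([u*D,v*D,D],-1)@np.linalg.inv(K).T@R.T+t;np.save("wC.npy",C)
W=Ro.from_rotvec(s["tcp_rot"]).as_matrix()
def ring(c,zt):
    "ring centre at top height zt from depth near c"
    m=(np.hypot(C[...,0]-c[0],C[...,1]-c[1])<50)&(np.abs(C[...,2]-zt)<5)&(D>0)
    P=C[m]; 
    if m.sum()<50: print("few",m.sum());return
    e=cv2.minEnclosingCircle(P[:,:2].astype(np.float32));print("ring",m.sum(),"z",np.median(P[:,2]),"mean",P.mean(0)[:2],"circ",np.array(e[0]),e[1])
    d=np.r_[e[0],0]-np.r_[s["ee_pos"][:2],0];print("tool shift cm",W.T@d/10)
if len(sys.argv)>2: ring((float(sys.argv[2]),float(sys.argv[3])),float(sys.argv[4]))
E
python3 w.py c1 591 344 40
```

```text
2.3 [593.04 345.49 171.06] [-2.47 -1.94 -0.  ] F [0.45 1.33 0.83] dq 1.0283997323488954 1.0005755585978982
cam [512.96 364.65 313.22] [ 0.31 -0.07 -0.95]
ring 1967 z 39.46448753711269 mean [588.78 344.67] circ [589.82 344.38] 29.93762969970703
tool shift cm [-0.18 -0.29 -0.  ]
```

>>> servo_tool(commands=[[0,-0.2,-0.3,3,0,0,0],[0,-0.2,-0.3,5,0,0,0],[0,-0.2,-0.3,5,0,0,0],[0,-0.2,-0.3,5,0,0,0]])

```text
time: 2.75
ee_pos: [587.7, 345.3, 121.7]
tcp_rot: [-2.467, -1.945, 0.001]
contact_force: [0.3, 0.3, 0.4]
opening: 1.0
```

```bash
python3 w.py c2 590 344 40
```

```text
2.75 [587.69 345.29 121.65] [-2.47 -1.94  0.  ] F [0.32 0.33 0.36] dq 0.025131071254205533 0.9997387273669898
cam [507.68 364.49 263.84] [ 0.31 -0.07 -0.95]
ring 2723 z 39.44742092442124 mean [588.49 344.69] circ [589.92 344.18] 29.8813419342041
tool shift cm [-0.06  0.24 -0.  ]
```

View pics/w_c2.png

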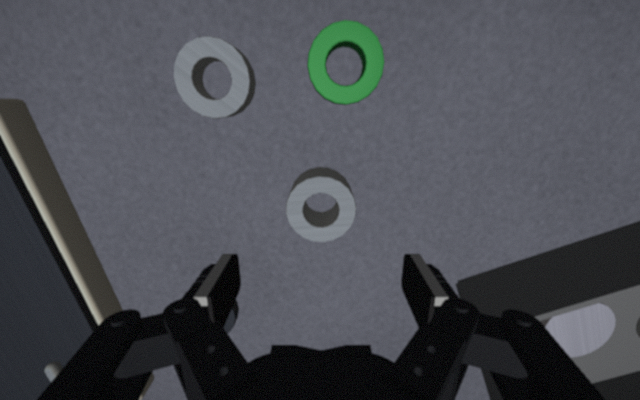

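The wrist view shows the collar at (321,208), the grey sample at (212,77) and a green ring at (345,62). I'll grasp the collar.

>>> servo_tool(commands=[[0,0,0.2,4,0,0,0],[0,0,0.2,8,0,0,0],[0,0,0.2,10.5,0,0,0],[0,0,0.2,11.5,0,0,0],[0,0,0.2,11.5,0,0,0],[255,0,0.2,11.5,0,0,0],[255,0,0.2,11.5,0,0,0],[255,0,0.2,11.5,0,0,0],[255,0,0.2,11.5,0,0,0],[255,0,0.2,11.5,0,0,0]], newtons=40)

```text
time: 3.8
ee_pos: [591.2, 345.5, 9.0]
tcp_rot: [2.467, 1.944, 0.006]
contact_force: [-1.5, 0.2, 7.1]
opening: 0.697
```

>>> servo_tool(commands=[[255,0,0,-5,0,0,0],[255,0,0,-10,0,0,0],[255,-5,-0.4,-14,0,0,0],[255,-10,-0.7,-17,0,0,0],[255,-15,-1,-18,0,0,0],[255,-20,-1.4,-18,0,0,0],[255,-25,-1.7,-18,0,0,0],[255,-29,-2,-18,0,0,0],[255,-29.9,-2.1,-18,0,0,0],[255,-29.9,-2.1,-18,0,0,0]])

```text
time: 4.8
ee_pos: [499.1, 56.5, 187.9]
tcp_rot: [2.469, 1.939, 0.002]
contact_force: [1.1, 1.3, -0.6]
opening: 0.695
```

```bash
python3 w.py p1; cat > p.py <<'E'
from h import *
C=np.load("wC.npy");X,Y,Z=C[...,0],C[...,1],C[...,2]
n=np.hypot(X-500,Y+52)<40
m=n&(Z>75)&(Z<125);P=C[m];print("post",m.sum(),P.mean(0),P[P[:,2]>112].mean(0),P[:,2].max())
for lo in(80,90,100): 
    q=P[(P[:,2]>lo)&(P[:,2]<lo+10)]
    if len(q)>5: print(lo,len(q),q.min(0),q.max(0))
m=(np.abs(X-540)<100)&(np.abs(Y+60)<90)&(np.abs(Z-62)<5);P=C[m][:,:2].astype(np.float32)
print("tray",m.sum(),np.median(C[m][:,2]),cv2.boxPoints(cv2.minAreaRect(P)).tolist())
for q in("post","push_corner"):
    for d in spotter.pinpoint("wrist",q)[:2]: print(q,d["confidence"],d["position"],ray("wrist",d["position"],62 if q=="post" else 51))
E
python3 p.py
```

```text
4.8 [499.09  56.54 187.86] [2.47 1.94 0.  ] F [ 1.1   1.32 -0.59] dq 0.057657905221376975 0.6952472271264175
cam [418.83  76.08 329.86] [ 0.31 -0.08 -0.95]
post 1002 [496.19 -48.03 103.03] [498.23 -51.32 115.56] 118.77536171980961
80 136 [487.83 -59.55  80.02] [508.32 -41.41  89.98]
90 156 [487.56 -56.81  90.11] [508.56 -41.24  99.99]
100 252 [487.36 -64.57 100.07] [510.52 -41.27 109.99]
tray 7307 61.60321288061749 [[451.4991455078125, -85.54381561279297], [612.455810546875, -138.81494140625], [640.970703125, -52.658226013183594], [480.0140380859375, 0.6128997802734375]]
post 0.63 [216.7, 214.2] [497.83 -49.14  62.  ]
```

View pics/w_p1.png

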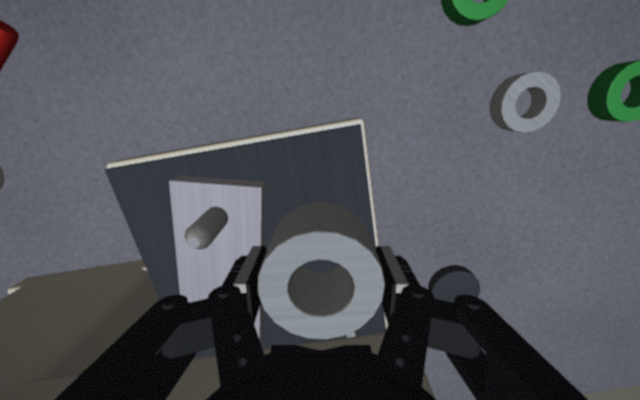

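```bash
cat > g.py <<'E'
import sys
from h import *
C=np.load("wC.npy");X,Y,Z=C[...,0],C[...,1],C[...,2];s=r.read_state();e=s["ee_pos"]
zt=float(sys.argv[1]) # expected top rel TCP
m=(np.hypot(X-e[0],Y-e[1])<34)&(np.abs(Z-e[2]-zt)<8);m[:, :258]=0;m[:,385:]=0
P=C[m];zm=np.median(P[:,2]);P=P[np.abs(P[:,2]-zm)<3]
print(len(P),"top z",zm,zm-e[2]);c=cv2.minEnclosingCircle(P[:,:2].astype(np.float32));print(P.mean(0),c)
R=Ro.from_rotvec(s["tcp_rot"]).as_matrix();print("held offset tool cm",R.T@np.r_[np.array(c[0])-e[:2],0]/10)
tgt=np.array([float(sys.argv[2]),float(sys.argv[3])]);print("shift cm",R.T@np.r_[tgt-c[0],0]/10,"tip z axis",R[:,2])
E
python3 g.py 31 499.3 -53
```

```text
8375 top z 218.16650448588467 30.985861393204175
[495.69  57.33 218.16] ((499.21978759765625, 56.73389434814453), 31.272220611572266)
held offset tool cm [-0.29 -0.03 -0.  ]
shift cm [-10.67   2.57  -0.  ] tip z axis [ 0.  0. -1.]
```

```bash
cat > d.py <<'E'
import sys
from h import *
s=r.read_state();e=np.array(s["ee_pos"]);R=Ro.from_rotvec(s["tcp_rot"]).as_matrix()
print(s["time"],e,"F",np.array(s["contact_force"]),"dq",np.abs(s["dq"]).max(),s["opening"]);print(R)
if len(sys.argv)>3: print("shift cm",R.T@(np.array([float(a) for a in sys.argv[1:4]])-e)/10)
E
python3 d.py 499.3 -53 140
```

```text
4.95 [500.15  59.46 187.18] F [ 0.33 -0.4  -2.52] dq 0.016100912486644935 0.6956021997092757
[[ 0.23  0.97  0.  ]
 [ 0.97 -0.23  0.  ]
 [ 0.    0.   -1.  ]]
shift cm [-10.96   2.54   4.71]
```

>>> servo_tool(commands=[[255,-4,1,0,0,0,0],[255,-8,2,0,0,0,0],[255,-11,2.5,0,0,0,0],[255,-11,2.5,0,0,0,0],[255,-11,2.5,2,0,0,0],[255,-11,2.5,4,0,0,0],[255,-11,2.5,5.5,0,0,0],[255,-11,2.5,7,0,0,0],[255,-11,2.5,7.5,0,0,0],[255,-11,2.5,7.5,0,0,0]])

```text
time: 5.95
ee_pos: [498.1, -52.7, 110.9]
tcp_rot: [-2.465, -1.946, 0.001]
contact_force: [0.1, 0.5, -2.1]
opening: 0.694
```

```bash
python3 w.py p2; python3 d.py; python3 g.py 31 499.3 -53
```

```text
5.95 [498.05 -52.71 110.95] [-2.47 -1.95  0.  ] F [ 0.12  0.49 -2.06] dq 0.02058382070484354 0.6941158390607346
cam [418.11 -33.72 253.2 ] [ 0.31 -0.07 -0.95]
6.0 [498.4  -53.04 111.54] F [-0.54 -0.63 -1.8 ] dq 0.012870985268133982 0.6984932035545772
[[ 0.23  0.97 -0.  ]
 [ 0.97 -0.23  0.  ]
 [ 0.   -0.   -1.  ]]
8370 top z 141.26778141850798 29.729744143899396
[494.71 -52.   141.25] ((498.2375183105469, -53.07962417602539), 31.58466911315918)
held offset tool cm [-0.01 -0.01  0.  ]
shift cm [ 0.03  0.1  -0.  ] tip z axis [-0.  0. -1.]
```

View pics/w_p2.png

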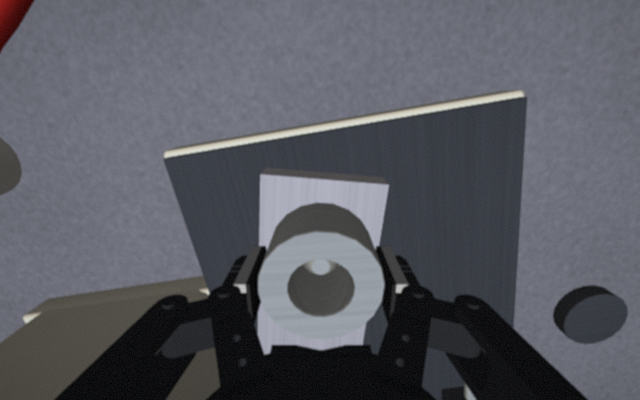

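The post tip shows inside the bore at (320,267), and contact force is near zero. I continue down.

>>> servo_tool(commands=[[255,0,0.1,1,0,0,0],[255,0,0.1,2,0,0,0],[255,0,0.1,3,0,0,0],[255,0,0.1,3.6,0,0,0],[255,0,0.1,3.8,0,0,0],[255,0,0.1,3.9,0,0,0],[255,0,0.1,4,0,0,0]])

```text
time: 6.7
ee_pos: [499.3, -54.2, 71.5]
tcp_rot: [2.467, 1.944, 0.0]
contact_force: [-0.1, 0.7, -2.2]
opening: 0.696
```

>>> servo_tool(commands=[[255,0,0,0.1,0,0,0],[255,0,0,0.15,0,0,0],[255,0,0,0.2,0,0,0],[0,0,0,0.2,0,0,0],[0,0,0,0.2,0,0,0],[0,0,0,0.2,0,0,0],[0,0,0,-4,0,0,0],[0,0,0,-9,0,0,0],[0,0,0,-12,0,0,0],[0,0,0,-12,0,0,0]])

```text
time: 7.7
ee_pos: [501.7, -54.7, 195.5]
tcp_rot: [2.463, 1.941, 0.007]
contact_force: [0.8, -0.6, 0.0]
opening: 1.004
```

```bash
python3 w.py p3 499 -53 102;python3 p.py|head -1; python3 d.py 470 286 140
```

```text
7.7 [501.69 -54.71 195.5 ] [2.46 1.94 0.01] F [ 0.77 -0.64  0.03] dq 0.08607433521977086 1.0043546658820934
cam [420.61 -35.28 337.05] [ 0.31 -0.08 -0.95]
ring 2610 z 101.52281637072906 mean [496.56 -53.9 ] circ [498.46 -54.29] 29.934951782226562
tool shift cm [-0.03 -0.32 -0.  ]
post 3592 [495.1  -53.41 101.52] [498.32 -53.31 115.63] 119.4323316517582
7.85 [498.59 -53.95 190.51] F [-0.96  0.   -0.62] dq 0.01560561894179999 1.0036642289783806
[[ 0.23  0.97 -0.  ]
 [ 0.97 -0.23  0.  ]
 [ 0.   -0.   -1.  ]]
shift cm [ 32.39 -10.72   5.06]
```

Collar is home (top at z 101.5). Next, the sample.

>>> servo_tool(commands=[[0,4.5,-1.5,0,0,0,0],[0,9,-3,0,0,0,0],[0,13.5,-4.5,1,0,0,0],[0,18,-6,3,0,0,0],[0,22.5,-7.5,5,0,0,0],[0,27,-9,5,0,0,0],[0,31,-10.2,5,0,0,0],[0,32.4,-10.7,5,0,0,0],[0,32.4,-10.7,5,0,0,0],[0,32.4,-10.7,5,0,0,0]])

```text
time: 8.85
ee_pos: [470.0, 285.0, 140.3]
tcp_rot: [-2.467, -1.945, 0.004]
contact_force: [-0.1, -0.7, 0.2]
opening: 1.003
```

```bash
python3 w.py s1 470 285 24; python3 d.py 470 286 0
```

```text
8.85 [470.03 285.02 140.25] [-2.47 -1.95  0.  ] F [-0.05 -0.67  0.22] dq 0.02301733616069107 1.0032608633808922
cam [390.23 304.36 282.54] [ 0.31 -0.08 -0.95]
ring 2156 z 23.47950236938334 mean [467.08 285.72] circ [468.35 285.34] 29.841201782226562
tool shift cm [-0.01 -0.17  0.  ]
8.9 [470.38 284.61 140.58] F [-0.96 -0.69 -0.93] dq 0.012037960162828164 1.0020311379946818
[[ 0.23  0.97 -0.  ]
 [ 0.97 -0.23 -0.  ]
 [-0.   -0.   -1.  ]]
shift cm [ 0.15 -0.06 14.06]
```

>>> servo_tool(commands=[[0,0,-0.2,4,0,0,0],[0,0,-0.2,8,0,0,0],[0,0,-0.2,11,0,0,0],[0,0,-0.2,13,0,0,0],[0,0,-0.2,14,0,0,0],[255,0,-0.2,14,0,0,0],[255,0,-0.2,14,0,0,0],[255,0,-0.2,14,0,0,0],[255,0,-0.2,14,0,0,0],[255,0,-0.2,14,0,0,0]])

```text
time: 9.9
ee_pos: [469.6, 286.3, 2.6]
tcp_rot: [2.467, 1.944, 0.002]
contact_force: [-0.7, -3.6, 7.5]
opening: 0.692
```

```bash
python3 d.py 499 -53.5 200
```

```text
9.9 [469.56 286.33   2.57] F [-0.68 -3.59  7.52] dq 0.002476849002420153 0.6924063525619029
[[ 0.23  0.97  0.  ]
 [ 0.97 -0.23 -0.  ]
 [ 0.    0.   -1.  ]]
shift cm [-32.35  10.85 -19.73]
```

>>> servo_tool(commands=[[255,0,0,-5,0,0,0],[255,0,0,-10,0,0,0],[255,-3,1,-14,0,0,0],[255,-7.5,2.5,-17.5,0,0,0],[255,-12,4,-17.5,0,0,0],[255,-16.5,5.5,-17.5,0,0,0],[255,-21,7,-17.5,0,0,0],[255,-25.5,8.5,-17.5,0,0,0],[255,-30,10,-17.5,0,0,0],[255,-32.3,10.8,-17.5,0,0,0]])

```text
time: 10.9
ee_pos: [498.7, -56.2, 177.0]
tcp_rot: [2.468, 1.941, 0.001]
contact_force: [0.8, 0.3, -2.4]
opening: 0.692
```

>>> servo_tool(commands=[[255,0,0,0,0,0,0],[255,0,0,0,0,0,0]])

```text
time: 11.1
ee_pos: [498.3, -53.0, 176.6]
tcp_rot: [-2.468, -1.943, -0.001]
contact_force: [-0.9, 0.5, -2.6]
opening: 0.687
```

```bash
python3 w.py p4; python3 g.py 22 498.8 -53.7; python3 d.py 498.8 -53.7 120
```

```text
11.1 [498.28 -52.97 176.59] [-2.47 -1.94 -0.  ] F [-0.89  0.54 -2.64] dq 0.031371498774486146 0.6865027294411035
cam [418.19 -33.76 318.73] [ 0.31 -0.07 -0.95]
7525 top z 197.3453035522911 20.812467048179087
[495.13 -52.4  197.31] ((496.1789245605469, -52.42133712768555), 32.39622116088867)
held offset tool cm [-0.06 -0.19 -0.  ]
shift cm [-0.06  0.28  0.  ] tip z axis [ 0.  0. -1.]
11.15 [498.2  -52.3  176.53] F [-0.26  0.34 -1.55] dq 0.02191155469974529 0.6910854756946841
[[ 0.23  0.97  0.  ]
 [ 0.97 -0.23  0.  ]
 [ 0.    0.   -1.  ]]
shift cm [-0.12  0.09  5.65]
```

>>> servo_tool(commands=[[255,-0.1,0.2,1.5,0,0,0],[255,-0.1,0.2,3,0,0,0],[255,-0.1,0.2,4.5,0,0,0],[255,-0.1,0.2,5.5,0,0,0],[255,-0.1,0.2,6.2,0,0,0],[255,-0.1,0.2,6.6,0,0,0],[255,-0.1,0.2,6.8,0,0,0]])

```text
time: 11.85
ee_pos: [500.1, -54.0, 108.3]
tcp_rot: [2.467, 1.945, 0.0]
contact_force: [0.1, 0.1, -2.0]
opening: 0.692
```

```bash
python3 w.py p5; python3 d.py
```

```text
11.85 [500.11 -54.04 108.29] [2.47 1.95 0.  ] F [ 0.06  0.11 -1.96] dq 0.0453176095534013 0.6915589468841127
cam [420.03 -34.9  250.45] [ 0.31 -0.07 -0.95]
11.9 [500.05 -54.15 108.21] F [ 0.56 -0.23 -3.  ] dq 0.01048498050084194 0.6918619768129506
[[ 0.23  0.97  0.  ]
 [ 0.97 -0.23  0.  ]
 [ 0.    0.   -1.  ]]
```

View pics/w_p5.png

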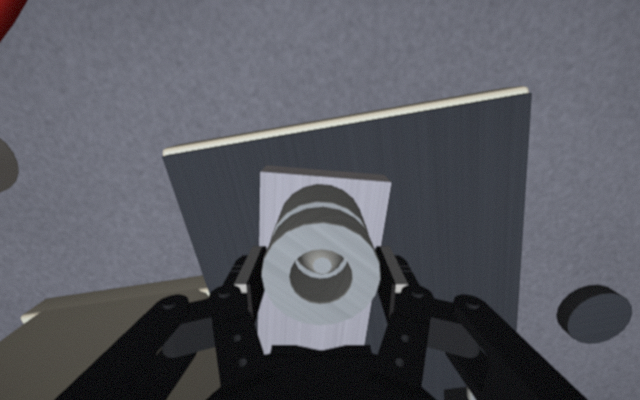

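The post tip shows in the sample's bore at (322,262), aligned, with the collar just below. I lower the last few millimetres, release and rise.

>>> servo_tool(commands=[[255,0,0,0.15,0,0,0],[255,0,0,0.25,0,0,0],[255,0,0,0.35,0,0,0],[0,0,0,0.35,0,0,0],[0,0,0,0.35,0,0,0],[0,0,0,0.35,0,0,0],[0,0,0,-3,0,0,0],[0,0,0,-7,0,0,0],[0,0,0,-10,0,0,0],[0,0,0,-10,0,0,0]])

```text
time: 12.9
ee_pos: [502.4, -54.9, 212.4]
tcp_rot: [2.463, 1.941, 0.007]
contact_force: [-0.3, 0.3, -0.1]
opening: 1.0
```

```bash
python3 w.py p6 499 -53 126; cat > t.py <<'E'
from h import *
C=np.load("wC.npy");X,Y,Z=C[...,0],C[...,1],C[...,2]
m=(np.abs(X-540)<100)&(np.abs(Y+60)<90)&(np.abs(Z-62)<4);P=C[m][:,:2].astype(np.float32)
print("tray",m.sum(),cv2.boxPoints(cv2.minAreaRect(P)).tolist())
print(camera_info("wrist")["tool_from_camera"])
E
python3 t.py; python3 d.py
```

```text
12.9 [502.43 -54.88 212.4 ] [2.46 1.94 0.01] F [-0.27  0.27 -0.14] dq 0.08064597377427836 0.999731272838697
cam [421.4  -35.47 353.98] [ 0.31 -0.08 -0.95]
ring 2675 z 125.45499015171444 mean [497.83 -54.  ] circ [499.25 -54.15] 29.918380737304688
tool shift cm [-0.   -0.33 -0.  ]
tray 7475 [[452.093505859375, -85.34950256347656], [638.9554443359375, -147.013671875], [667.2548828125, -61.25749206542969], [480.3929443359375, 0.40667724609375]]
[[   1.     -0.     -0.     -0.06]
 [   0.      0.95    0.32  -82.32]
 [   0.     -0.32    0.95 -142.17]
 [   0.      0.      0.      1.  ]]
12.95 [501.38 -54.63 210.19] F [ 0.47 -0.2  -1.  ] dq 0.05787937636535494 1.001224352189049
[[ 0.23  0.97  0.  ]
 [ 0.97 -0.23 -0.  ]
 [-0.    0.   -1.  ]]
```

Sample is home (top at z 125.5). Now I plan the push with the shut fingers leaning back, fixed in the tray frame.

```bash
cat > plan.py <<'E'
import sys
from h import *
# args: list of "theta,trayx,z,lean,trayy" ; prints rows relative to current measured pose
pin=np.array([637.1,-98.9])
s=r.read_state();e=np.array(s["ee_pos"]);R0=Ro.from_rotvec(s["tcp_rot"])
print(s["time"],e,"q",np.array(s["q"]),"F",np.array(s["contact_force"]),s["opening"])
for a in sys.argv[1:]:
    th,tx,z,L,ty=map(float,a.split(","))
    ex=np.array([np.cos(th),np.sin(th),0]);ey=np.array([-np.sin(th),np.cos(th),0])
    p=np.r_[pin,z]+tx*ex+ty*ey
    R=Ro.from_matrix(np.c_[ey,ex,[0,0,-1]])*Ro.from_euler("x",-L,degrees=True)
    q=(R0.inv()*R).as_rotvec(degrees=True)
    print(a,"world",p,"row",np.round(R0.inv().apply(p-e)/10,2).tolist()+np.round(q,1).tolist())
E
python3 plan.py 1.252,-85,210,0,160 1.252,-85,210,25,160 1.252,-85,50,25,160
```

```text
12.95 [501.38 -54.63 210.19] q [-0.25  0.26 -0.25  1.05  0.   -0.02] F [ 0.47 -0.2  -1.  ] 1.001224352189049
1.252,-85,210,0,160 world [ 458.52 -129.47  210.  ] row [-8.28, -2.42, 0.01, 0.2, 0.2, -85.2]
1.252,-85,210,25,160 world [ 458.52 -129.47  210.  ] row [-8.28, -2.42, 0.01, -20.0, 18.7, -83.7]
1.252,-85,50,25,160 world [ 458.52 -129.47   50.  ] row [-8.28, -2.49, 16.01, -20.0, 18.7, -83.7]
```

>>> servo_tool(commands=[[255,-4,-1.2,0,0,0,-8],[255,-8.3,-2.4,0,0,0,-16],[255,-8.3,-2.4,0,0,0,-24],[255,-8.3,-2.4,0,0,0,-32],[255,-8.3,-2.4,0,0,0,-40],[255,-8.3,-2.4,0,0,0,-48],[255,-8.3,-2.4,0,0,0,-56],[255,-8.3,-2.4,0,0,0,-64],[255,-8.3,-2.4,0,0,0,-72],[255,-8.3,-2.4,0,0,0,-80]])

```text
time: 13.95
ee_pos: [456.6, -129.1, 207.0]
tcp_rot: [-0.631, -3.076, -0.001]
contact_force: [-0.8, -0.4, 0.6]
opening: -0.001
```

>>> servo_tool(commands=[[255,0,0,0,-7,0,0],[255,0,0,0,-14,0,-2],[255,0,0,0,-21,0,-4],[255,0,0,0,-25,0,-5],[255,0,0,0,-25,0,-5],[255,0,0,0,-25,0,-5]])

```text
time: 14.55
ee_pos: [456.8, -129.5, 207.4]
tcp_rot: [0.481, 2.947, 0.646]
contact_force: [-0.3, 0.7, 0.3]
opening: -0.0
```

```bash
python3 plan.py 1.252,-85,50,25,160
```

```text
14.55 [ 456.75 -129.46  207.36] q [-0.71  0.29 -0.31  1.13  0.41 -1.99] F [-0.29  0.69  0.34] -0.0004378407440310266
1.252,-85,50,25,160 world [ 458.52 -129.47   50.  ] row [0.09, -6.57, 14.3, -0.1, 1.1, -0.0]
```

>>> servo_tool(commands=[[255,0,-2,4,0,0,0],[255,0,-4,8,0,0.5,0],[255,0,-5.5,12,0,1,0],[255,0,-6.5,14.1,0,1,0],[255,0,-6.5,14.2,0,1,0],[255,0,-6.6,14.3,0,1,0]])

```text
time: 15.15
ee_pos: [460.6, -129.2, 51.4]
tcp_rot: [0.473, 2.963, 0.654]
contact_force: [0.4, -0.9, 0.5]
opening: 0.002
```

```bash
python3 plan.py 1.252,-60,50,25,160 1.252,-55,50,25,160 1.2,-55,50,25,160; python3 - <<'E'
from h import *
im,D=snapshot("scene");cv2.imwrite("pics/sc2.png",cv2.resize(im[150:380,250:470],None,fx=2.6,fy=2.6))
E
```

```text
15.15 [ 460.56 -129.17   51.44] q [-0.7   0.49 -0.48  0.77  0.4  -1.99] F [ 0.4  -0.94  0.45] 0.001817547240856735
1.252,-60,50,25,160 world [ 466.36 -105.73   50.  ] row [0.18, 2.12, 1.15, -0.1, 0.1, 0.1]
1.252,-55,50,25,160 world [ 467.92 -100.98   50.  ] row [0.18, 2.58, 1.36, -0.1, 0.1, 0.1]
1.2,-55,50,25,160 world [468.04 -92.18  50.  ] row [0.44, 3.34, 1.71, -0.1, -1.1, 2.9]
```

View pics/sc2.png

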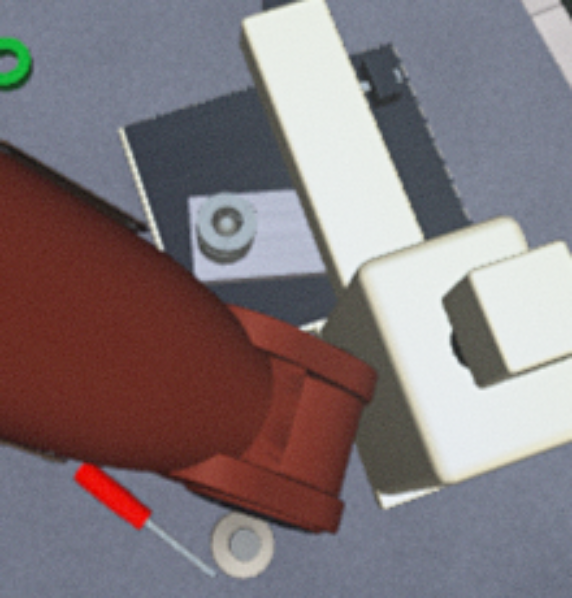

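```bash
python3 plan.py 1.252,-65,50,25,160  1.252,-57,50,25,160 1.2,-55,50,25,160 1.15,-55,50,26,160 1.1,-55,50,27,160 1.05,-55,50,28,160 1.0,-55,50,29,160 0.95,-55,50,30,160 0.9,-55,50,31,160 0.85,-55,50,32,160
```

```text
15.2 [ 460.92 -129.78   51.82] q [-0.7   0.49 -0.48  0.77  0.4  -1.99] F [-0.19 -0.23 -0.55] -0.00033896906531401694
1.252,-65,50,25,160 world [ 464.79 -110.48   50.  ] row [0.24, 1.7, 0.99, -0.1, 0.2, 0.2]
1.252,-57,50,25,160 world [ 467.3  -102.88   50.  ] row [0.23, 2.42, 1.32, -0.1, 0.2, 0.2]
1.2,-55,50,25,160 world [468.04 -92.18  50.  ] row [0.5, 3.37, 1.76, -0.1, -1.1, 2.9]
1.15,-55,50,26,160 world [468.59 -83.74  50.  ] row [0.71, 4.11, 2.1, -1.1, -2.3, 5.4]
1.1,-55,50,27,160 world [469.56 -75.34  50.  ] row [0.88, 4.86, 2.45, -2.1, -3.6, 8.0]
1.05,-55,50,28,160 world [470.95 -67.    50.  ] row [1.01, 5.62, 2.8, -3.1, -5.0, 10.5]
1.0,-55,50,29,160 world [472.75 -58.73  50.  ] row [1.09, 6.38, 3.16, -4.1, -6.4, 13.0]
0.95,-55,50,30,160 world [474.96 -50.57  50.  ] row [1.14, 7.15, 3.51, -5.0, -7.8, 15.5]
0.9,-55,50,31,160 world [477.58 -42.53  50.  ] row [1.14, 7.92, 3.87, -6.0, -9.3, 18.0]
0.85,-55,50,32,160 world [480.6  -34.62  50.  ] row [1.1, 8.68, 4.23, -7.0, -10.8, 20.4]
```

>>> servo_tool(commands=[[255,0.2,1.7,1,0,0,0],[255,0.2,2.4,1.3,0,0,0],[255,0.5,3.4,1.75,0,-1,3],[255,0.7,4.1,2.1,-1,-2.3,5.5],[255,0.9,4.9,2.45,-2,-3.6,8],[255,1,5.6,2.8,-3,-5,10.5],[255,1.1,6.4,3.15,-4,-6.4,13],[255,1.15,7.15,3.5,-5,-7.8,15.5]])

```text
time: 16.0
ee_pos: [474.8, -51.4, 50.2]
tcp_rot: [0.886, 2.751, 0.735]
contact_force: [-1.7, -2.6, -2.3]
opening: -0.001
```

```bash
python3 plan.py 0.95,-55,50,30,160; cat > ts.py <<'E'
from h import *
im,D=snapshot("top");C=cloud("top",D);X,Y,Z=C[...,0],C[...,1],C[...,2]
m=(X>430)&(X<575)&(Y>-120)&(Y<130)&(Z>118)&(Z<131)
for z in(126,):
    P=C[m]
    if len(P)>20: c=cv2.minEnclosingCircle(P[:,:2].astype(np.float32));print("rings",m.sum(),c,np.median(P[:,2]),"theta",np.arctan2(637.1-c[0][0],c[0][1]+2.5+98.9))
cv2.imwrite("pics/topn.png",im)
E
python3 ts.py
```

```text
16.0 [474.77 -51.39  50.19] q [-0.62  0.39 -0.73  0.45  0.52 -1.57] F [-1.73 -2.56 -2.26] -0.0009563500862564546
0.95,-55,50,30,160 world [474.96 -50.57  50.  ] row [0.03, 0.06, 0.05, -0.0, 0.1, -0.1]
rings 342 ((496.7138366699219, -46.43760299682617), 66.32435607910156) 124.7870475105085 theta 1.1976314454892254
```

```bash
python3 plan.py 0.9,-55,50,31,160 0.85,-55,50,32,160 0.8,-55,50,33,160 0.75,-55,50,34,160 0.7,-55,50,35,160 0.65,-55,50,36,160 0.6,-55,50,37,160 0.55,-55,50,38,160 0.5,-55,50,39,160 0.45,-55,50,40,160
```

```text
16.05 [474.03 -49.77  50.03] q [-0.62  0.38 -0.73  0.45  0.52 -1.56] F [-1.8   1.42 -0.33] 0.001595687989116109
0.9,-55,50,31,160 world [477.58 -42.53  50.  ] row [0.14, 0.69, 0.4, -0.9, -1.4, 2.2]
0.85,-55,50,32,160 world [480.6  -34.62  50.  ] row [0.36, 1.39, 0.81, -1.9, -2.9, 4.6]
0.8,-55,50,33,160 world [484.   -26.88  50.  ] row [0.53, 2.11, 1.23, -2.9, -4.4, 7.1]
0.75,-55,50,34,160 world [487.79 -19.32  50.  ] row [0.67, 2.83, 1.64, -3.9, -6.0, 9.4]
0.7,-55,50,35,160 world [491.96 -11.96  50.  ] row [0.76, 3.56, 2.06, -4.9, -7.6, 11.8]
0.65,-55,50,36,160 world [496.49  -4.81  50.  ] row [0.81, 4.29, 2.49, -5.9, -9.3, 14.1]
0.6,-55,50,37,160 world [501.36   2.1   50.  ] row [0.82, 5.02, 2.91, -6.9, -11.0, 16.5]
0.55,-55,50,38,160 world [506.58   8.76  50.  ] row [0.79, 5.75, 3.33, -7.8, -12.7, 18.7]
0.5,-55,50,39,160 world [512.12  15.14  50.  ] row [0.72, 6.48, 3.76, -8.8, -14.5, 21.0]
0.45,-55,50,40,160 world [517.98  21.25  50.  ] row [0.6, 7.21, 4.18, -9.7, -16.4, 23.2]
```

>>> servo_tool(commands=[[255,0.15,0.7,0.4,-1,-1.4,2.2],[255,0.35,1.4,0.8,-2,-3,4.6],[255,0.55,2.1,1.2,-3,-4.4,7],[255,0.65,2.8,1.65,-4,-6,9.4],[255,0.75,3.55,2.05,-5,-7.6,11.8],[255,0.8,4.3,2.5,-6,-9.3,14.1],[255,0.8,5,2.9,-7,-11,16.5],[255,0.8,5.75,3.3,-7.8,-12.7,18.7],[255,0.7,6.5,3.75,-8.8,-14.5,21],[255,0.6,7.2,4.2,-9.7,-16.4,23.2]])

```text
time: 17.05
ee_pos: [518.0, 20.5, 49.5]
tcp_rot: [1.406, 2.25, 0.816]
contact_force: [-5.1, -2.3, 1.6]
opening: 0.001
```

```bash
python3 ts.py; python3 plan.py 0.41,-55,50,41,160 0.37,-55,50,42,160 0.33,-55,50,43,160 0.29,-55,50,43,160 0.26,-55,50,43,160 0.23,-55,50,43,160 0.2,-55,50,43,160 0.17,-55,50,43,160 0.15,-55,50,43,160 0.13,-55,50,43,160
```

```text
rings 321 ((507.1884765625, 19.782928466796875), 75.91532897949219) 124.3130301227327 theta 0.8201463688765226
17.1 [517.7   21.65  49.22] q [-0.42  0.34 -1.12 -0.38  0.51 -0.74] F [-2.47  0.78 -0.65] 0.0017752432714138642
0.41,-55,50,41,160 world [522.88  25.92  50.  ] row [0.16, 0.55, 0.36, -1.0, -1.5, 1.8]
0.37,-55,50,42,160 world [527.96  30.38  50.  ] row [0.34, 1.05, 0.78, -2.0, -3.0, 3.5]
0.33,-55,50,43,160 world [533.22  34.64  50.  ] row [0.49, 1.55, 1.2, -3.0, -4.5, 5.2]
0.29,-55,50,43,160 world [538.64  38.69  50.  ] row [0.62, 2.06, 1.63, -3.0, -6.0, 6.9]
0.26,-55,50,43,160 world [542.82  41.58  50.  ] row [0.7, 2.45, 1.95, -3.0, -7.2, 8.2]
0.23,-55,50,43,160 world [547.07  44.35  50.  ] row [0.76, 2.83, 2.27, -3.0, -8.3, 9.5]
0.2,-55,50,43,160 world [551.41  46.98  50.  ] row [0.81, 3.22, 2.6, -3.0, -9.5, 10.8]
0.17,-55,50,43,160 world [555.82  49.49  50.  ] row [0.85, 3.61, 2.92, -3.0, -10.6, 12.1]
0.15,-55,50,43,160 world [558.81  51.08  50.  ] row [0.86, 3.87, 3.14, -3.0, -11.4, 12.9]
0.13,-55,50,43,160 world [561.82  52.62  50.  ] row [0.87, 4.13, 3.36, -3.0, -12.1, 13.8]
```

View pics/topn.png

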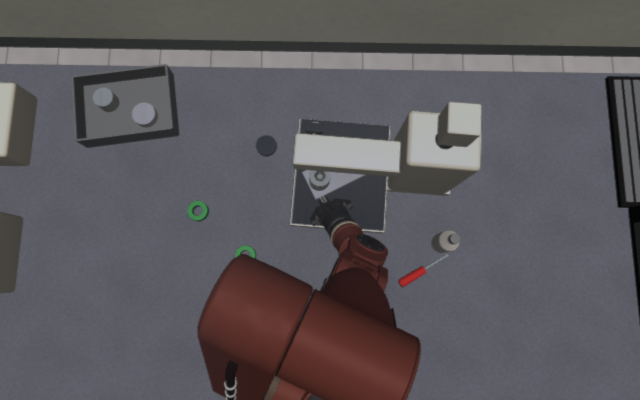

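The tray is swinging in with the fingers at the free corner and the rings still stacked at (319,180). I continue with lean held at 40°, since joint 3 is nearing its range.

```bash
python3 plan.py 0.41,-55,50,40,160 0.37,-55,50,40,160 0.33,-55,50,40,160 0.29,-55,50,40,160 0.25,-55,50,40,160 0.21,-55,50,40,160 0.18,-55,50,40,160
```

```text
17.1 [517.7   21.65  49.22] q [-0.42  0.34 -1.12 -0.38  0.51 -0.74] F [-2.47  0.78 -0.65] 0.0017752432714138642
0.41,-55,50,40,160 world [522.88  25.92  50.  ] row [0.16, 0.55, 0.36, -0.0, -1.4, 1.8]
0.37,-55,50,40,160 world [527.96  30.38  50.  ] row [0.34, 1.05, 0.78, -0.0, -2.9, 3.6]
0.33,-55,50,40,160 world [533.22  34.64  50.  ] row [0.49, 1.55, 1.2, -0.0, -4.4, 5.3]
0.29,-55,50,40,160 world [538.64  38.69  50.  ] row [0.62, 2.06, 1.63, -0.0, -5.9, 7.1]
0.25,-55,50,40,160 world [544.23  42.52  50.  ] row [0.72, 2.58, 2.06, -0.0, -7.3, 8.8]
0.21,-55,50,40,160 world [549.95  46.12  50.  ] row [0.8, 3.09, 2.49, -0.0, -8.8, 10.6]
0.18,-55,50,40,160 world [554.34  48.67  50.  ] row [0.84, 3.48, 2.82, -0.0, -9.9, 11.9]
```

>>> servo_tool(commands=[[255,0.15,0.55,0.35,0,-1.4,1.8],[255,0.35,1.05,0.8,0,-2.9,3.6],[255,0.5,1.55,1.2,0,-4.4,5.3],[255,0.6,2.05,1.65,0,-5.9,7.1],[255,0.7,2.6,2.05,0,-7.3,8.8],[255,0.8,3.1,2.5,0,-8.8,10.6],[255,0.85,3.5,2.8,0,-9.9,11.9]])

```text
time: 17.8
ee_pos: [554.0, 48.2, 49.6]
tcp_rot: [1.663, 2.003, 0.724]
contact_force: [-3.8, -0.5, -1.1]
opening: 0.004
```

```bash
python3 plan.py 0.16,-55,50,40,160 0.14,-55,50,40,160 0.12,-55,50,40,160 0.10,-55,50,40,160 0.085,-55,50,40,160 0.07,-55,50,40,160
```

```text
17.8 [553.96  48.23  49.63] q [-0.18  0.37 -1.14 -0.6   0.23 -0.29] F [-3.84 -0.45 -1.09] 0.003525852602837133
0.16,-55,50,40,160 world [557.31  50.29  50.  ] row [0.14, 0.31, 0.21, -0.2, -0.9, 1.1]
0.14,-55,50,40,160 world [560.31  51.86  50.  ] row [0.24, 0.56, 0.41, -0.2, -1.6, 2.0]
0.12,-55,50,40,160 world [563.34  53.37  50.  ] row [0.33, 0.81, 0.62, -0.2, -2.3, 2.9]
0.10,-55,50,40,160 world [566.4   54.81  50.  ] row [0.42, 1.06, 0.83, -0.2, -3.1, 3.8]
0.085,-55,50,40,160 world [568.71  55.85  50.  ] row [0.48, 1.25, 0.99, -0.2, -3.6, 4.4]
0.07,-55,50,40,160 world [571.04  56.86  50.  ] row [0.53, 1.44, 1.15, -0.2, -4.2, 5.1]
```

>>> servo_tool(commands=[[255,0.15,0.3,0.2,0,-0.9,1.1],[255,0.25,0.55,0.4,0,-1.6,2],[255,0.35,0.8,0.6,0,-2.3,2.9],[255,0.4,1,0.8,0,-3,3.7],[255,0.45,1.15,0.9,0,-3.4,4.2],[255,0.5,1.25,1,0,-3.6,4.4],[255,0.5,1.25,1,0,-3.6,4.4]])

```text
time: 18.5
ee_pos: [569.5, 55.9, 50.4]
tcp_rot: [1.748, 1.904, 0.692]
contact_force: [-3.3, 0.1, -1.0]
opening: 0.002
```

```bash
python3 plan.py 0.08,-55,50,40,160  0.06,-55,50,40,160 0.04,-55,50,40,160 0.02,-55,50,40,160
```

```text
18.5 [569.5   55.92  50.35] q [-0.1   0.38 -1.11 -0.61  0.12 -0.14] F [-3.31  0.08 -0.96] 0.002314739585144381
0.08,-55,50,40,160 world [569.49  56.19  50.  ] row [0.03, -0.02, 0.03, -0.1, -0.2, 0.2]
0.06,-55,50,40,160 world [572.6   57.51  50.  ] row [0.13, 0.22, 0.23, -0.1, -1.0, 1.1]
0.04,-55,50,40,160 world [575.75  58.77  50.  ] row [0.23, 0.47, 0.44, -0.1, -1.7, 2.0]
0.02,-55,50,40,160 world [578.91  59.97  50.  ] row [0.32, 0.72, 0.65, -0.1, -2.4, 2.9]
```

>>> servo_tool(commands=[[255,0.05,0.07,0.07,0,-0.3,0.4],[255,0.09,0.15,0.15,0,-0.6,0.7],[255,0.13,0.22,0.22,0,-0.9,1.1],[255,0.13,0.22,0.22,0,-0.9,1.1]])

```text
time: 18.9
ee_pos: [572.3, 57.3, 50.2]
tcp_rot: [1.77, 1.878, 0.684]
contact_force: [-4.9, 0.0, 2.1]
opening: 0.0
```

>>> servo_tool(commands=[[255,0.05,0.07,0.07,0,-0.3,0.4],[255,0.07,0.15,0.14,0,-0.5,0.6],[255,0.07,0.15,0.14,0,-0.5,0.6]])

```text
time: 19.2
ee_pos: [574.3, 58.1, 50.1]
tcp_rot: [1.781, 1.864, 0.679]
contact_force: [-4.9, 0.4, 2.8]
opening: -0.0
```

>>> servo_tool(commands=[[255,0.05,0.07,0.07,0,-0.3,0.4],[255,0.07,0.15,0.14,0,-0.5,0.6],[255,0.07,0.15,0.14,0,-0.5,0.6]])

```text
time: 19.5
ee_pos: [576.4, 59.0, 50.1]
tcp_rot: [1.792, 1.85, 0.674]
contact_force: [-6.8, 0.9, 4.1]
opening: 0.003
```

>>> servo_tool(commands=[[255,0.03,0.07,0.06,0,-0.2,0.3],[255,0.03,0.07,0.06,0,-0.2,0.3]])

```text
time: 19.7
ee_pos: [577.2, 59.3, 50.1]
tcp_rot: [1.797, 1.844, 0.672]
contact_force: [-7.1, -0.2, 4.1]
opening: -0.002
```

>>> servo_tool(commands=[[255,0.03,0.07,0.06,0,-0.2,0.3],[255,0.03,0.07,0.06,0,-0.2,0.3]])

```text
time: 19.9
ee_pos: [578.1, 59.6, 50.1]
tcp_rot: [1.803, 1.838, 0.671]
contact_force: [-6.6, 0.7, 3.9]
opening: 0.004
```

>>> servo_tool(commands=[[255,0.03,0.07,0.06,0,-0.2,0.3],[255,0.05,0.14,0.12,0,-0.4,0.5],[255,0.05,0.14,0.12,0,-0.4,0.5]])

```text
time: 20.2
ee_pos: [580.0, 60.3, 50.1]
tcp_rot: [1.812, 1.827, 0.667]
contact_force: [-7.1, 1.1, 5.2]
opening: 0.001
```

>>> servo_tool(commands=[[255,0.03,0.07,0.06,0,-0.2,0.3],[255,0.03,0.07,0.06,0,-0.2,0.3]])

```text
time: 20.4
ee_pos: [580.9, 60.6, 50.1]
tcp_rot: [1.817, 1.82, 0.666]
contact_force: [-8.1, 2.0, 5.5]
opening: -0.002
```

>>> servo_tool(commands=[[255,0.03,0.07,0.06,0,-0.2,0.3],[255,0.03,0.07,0.06,0,-0.2,0.3]])

```text
time: 20.6
ee_pos: [581.8, 60.9, 50.1]
tcp_rot: [1.823, 1.814, 0.664]
contact_force: [-6.7, 0.7, 4.1]
opening: 0.002
```

>>> servo_tool(commands=[[255,0.03,0.07,0.06,0,-0.2,0.3],[255,0.03,0.07,0.06,0,-0.2,0.3]])

```text
time: 20.8
ee_pos: [582.7, 61.2, 50.0]
tcp_rot: [1.828, 1.807, 0.662]
contact_force: [-7.2, 0.9, 4.9]
opening: 0.005
```

>>> servo_tool(commands=[[255,0.03,0.07,0.06,0,-0.2,0.3],[255,0.03,0.07,0.06,0,-0.2,0.3]])

```text
time: 21.0
ee_pos: [583.6, 61.5, 50.0]
tcp_rot: [1.833, 1.801, 0.661]
contact_force: [-8.5, 1.7, 4.3]
opening: 0.0
```

>>> servo_tool(commands=[[255,0.03,0.07,0.06,0,-0.2,0.3],[255,0.03,0.07,0.06,0,-0.2,0.3]])

```text
time: 21.2
ee_pos: [584.5, 61.9, 50.0]
tcp_rot: [1.839, 1.795, 0.659]
contact_force: [-7.5, 1.8, 4.2]
opening: 0.003
```

>>> servo_tool(commands=[[255,0.03,0.07,0.06,0,-0.2,0.3],[255,0.03,0.07,0.06,0,-0.2,0.3]])

```text
time: 21.4
ee_pos: [584.9, 62.0, 49.7]
tcp_rot: [1.845, 1.788, 0.657]
contact_force: [-10.5, 1.2, 6.3]
opening: 0.002
```

>>> servo_tool(commands=[[255,0.03,0.07,0.06,0,-0.2,0.3],[255,0.03,0.07,0.06,0,-0.2,0.3]])

```text
time: 21.6
ee_pos: [585.0, 62.2, 49.3]
tcp_rot: [1.851, 1.783, 0.653]
contact_force: [-14.4, -0.7, 9.5]
opening: -0.0
```

```bash
python3 plan.py -0.02,-55,50,40,160; python3 w.py e1; python3 - <<'E'
from h import *
im=cv2.imread("pics/w_e1.png");sc,_=snapshot("scene")
b=cv2.resize(sc[120:320,260:440],None,fx=2,fy=2);cv2.imwrite("pics/e1.png",np.hstack([cv2.resize(im,(440,400))[:, :],b]))
E
```

```text
21.6 [585.05  62.2   49.3 ] q [-0.01  0.4  -1.06 -0.59 -0.01  0.02] F [-14.38  -0.67   9.51] -0.00023361274377544473
-0.02,-55,50,40,160 world [585.31  62.17  50.  ] row [-0.0, 0.07, -0.04, -0.2, 0.2, -0.9]
21.6 [585.05  62.2   49.3 ] [1.85 1.78 0.65] F [-14.38  -0.67   9.51] dq 0.005717624079527918 -0.00023361274377544473
cam [430.39  67.29 106.17] [ 0.85 -0.03 -0.53]
```

View pics/e1.png

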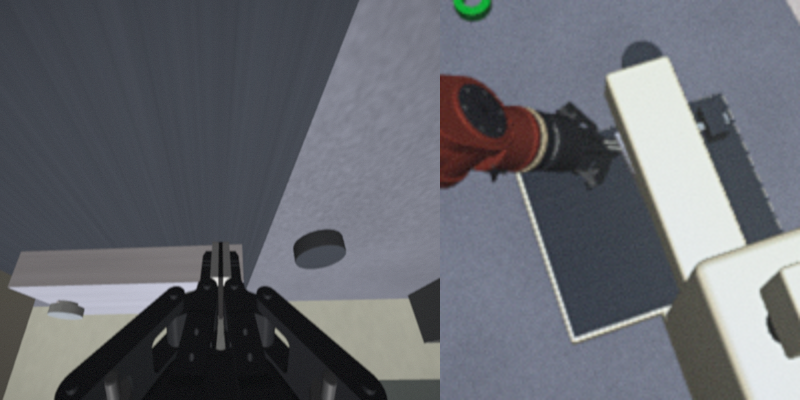

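The tip stopped at x = 585.0 while the push rose from 7 to 14 N, with the tray about 0.05 rad past the tester heading: that is the screw. I hold the push, then back straight off.

>>> servo_tool(commands=[[255,0,0,0,0,0,0],[255,0,0,0,0,0,0],[255,0,0,0,0,0,0],[255,0,0,0,0,0,0],[255,0,0,0,0,0,0]])

```text
time: 22.2
ee_pos: [585.0, 62.2, 49.3]
tcp_rot: [1.851, 1.783, 0.654]
contact_force: [-14.2, 0.7, 10.0]
opening: -0.002
```

>>> servo_tool(commands=[[255,0,-0.15,-0.13,0,0,0],[255,0,-0.5,-0.42,0,0,0],[255,0,-1.2,-1,0,0,0],[255,0,-3,-2.5,0,0,0],[255,0,-5.5,-4.6,0,0,0],[255,0,-8,-6.7,0,0,0],[255,0,-10,-8.4,0,0,0],[255,0,-10,-8.4,0,0,0]])

```text
time: 23.0
ee_pos: [471.5, 71.9, 59.6]
tcp_rot: [1.862, 1.792, 0.634]
contact_force: [0.8, 0.1, 0.1]
opening: -0.002
```

```bash
python3 w.py e2; python3 d.py; python3 - <<'E'
from h import *
C=np.load("wC.npy");X,Y,Z=C[...,0],C[...,1],C[...,2]
m=(X>560)&(X<640)&(Y>-60)&(Y<90)&(Z>45)&(Z<59);P=C[m]
f=P[P[:,0]<np.percentile(P[:,0],60)];print("side face pts",len(P))
a=np.polyfit(P[:,1],P[:,0],1);print("fit x=a*y+b",a,"theta",-np.arctan(a[0]),"resid",np.std(P[:,0]-np.polyval(a,P[:,1])))
m=(X>580)&(X<690)&(Y>0)&(Y<85)&(Z>75)&(Z<130);P=C[m];print("rings",len(P),P.min(0),P.max(0))
E
```

```text
23.0 [471.54  71.94  59.64] [1.86 1.79 0.63] F [0.78 0.13 0.13] dq 0.07433878817556552 -0.0021533851008820925
cam [317.98  77.53 119.32] [ 0.84 -0.03 -0.54]
23.05 [472.22  71.79  59.56] F [0.61 0.07 0.63] dq 0.03145112176177942 -0.0031017602229108116
[[ 0.04  0.78  0.63]
 [ 1.   -0.03 -0.02]
 [ 0.    0.63 -0.78]]
side face pts 661
fit x=a*y+b [ -0.01 590.75] theta 0.006246335853593029 resid 0.7026811756145872
rings 246 [607.59  60.49  75.  ] [618.99  72.19  94.33]
```

View pics/w_e2.png

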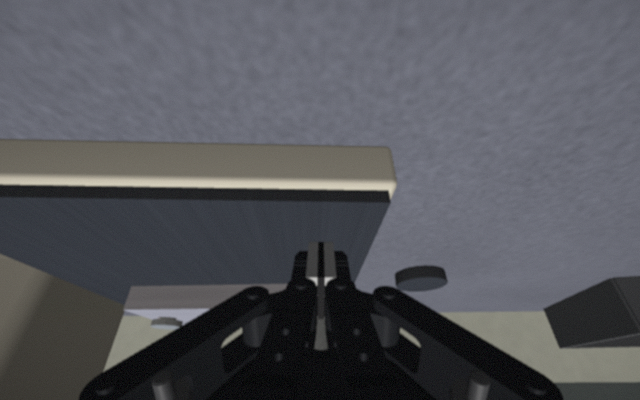

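Retracted with zero force; the tray edge shows at about (220,287) and the collar on it, and the force is gone. The depth fit gives a tray angle of 0.006, against about -0.01 from contact. That could be calibration error or a small rebound, so I re-touch gently to tell which.

```bash
python3 plan.py -0.015,-75,50,40,160 -0.015,-61,50,40,160 -0.015,-58,50,40,160
```

```text
23.05 [472.22  71.79  59.56] q [ 0.02  0.26 -1.3  -0.67 -0.03  0.05] F [0.61 0.07 0.63] -0.0031017602229108116
-0.015,-75,50,40,160 world [564.51  62.21  50.  ] row [-0.62, 6.61, 6.55, -1.2, 0.6, -1.1]
-0.015,-61,50,40,160 world [578.51  62.    50.  ] row [-0.59, 7.7, 7.43, -1.2, 0.6, -1.1]
-0.015,-58,50,40,160 world [581.51  61.95  50.  ] row [-0.58, 7.94, 7.61, -1.2, 0.6, -1.1]
```

>>> servo_tool(commands=[[255,-0.2,2.2,2.2,-0.4,0.2,-0.3],[255,-0.4,4.4,4.4,-0.8,0.4,-0.7],[255,-0.6,6.6,6.5,-1.2,0.6,-1.1],[255,-0.6,7.2,7,-1.2,0.6,-1.1],[255,-0.6,7.7,7.4,-1.2,0.6,-1.1],[255,-0.6,7.7,7.4,-1.2,0.6,-1.1]])

```text
time: 23.65
ee_pos: [577.7, 61.4, 48.5]
tcp_rot: [1.831, 1.801, 0.653]
contact_force: [-0.9, -0.1, -0.6]
opening: -0.001
```

```bash
python3 plan.py -0.018,-58,50,40,160 -0.018,-55,50,40,160
```

```text
23.65 [577.69  61.45  48.53] q [-0.02  0.4  -1.08 -0.61  0.   -0.  ] F [-0.89 -0.08 -0.64] -0.00130168573789303
-0.018,-58,50,40,160 world [581.99  62.12  50.  ] row [0.07, 0.42, 0.16, -0.1, -0.0, 0.1]
-0.018,-55,50,40,160 world [584.99  62.06  50.  ] row [0.07, 0.65, 0.35, -0.1, -0.0, 0.1]
```

>>> servo_tool(commands=[[255,0,0.25,0.1,0,0,0],[255,0,0.42,0.16,0,0,0],[255,0,0.42,0.16,0,0,0]])

```text
time: 23.95
ee_pos: [582.0, 61.6, 50.7]
tcp_rot: [1.83, 1.801, 0.654]
contact_force: [0.4, 0.7, 0.0]
opening: 0.001
```

>>> servo_tool(commands=[[255,0,0.08,0.06,0,0,0],[255,0,0.08,0.06,0,0,0]])

```text
time: 24.15
ee_pos: [583.1, 61.6, 50.6]
tcp_rot: [1.83, 1.801, 0.653]
contact_force: [0.6, -0.4, 0.5]
opening: 0.004
```

>>> servo_tool(commands=[[255,0,0.08,0.06,0,0,0],[255,0,0.08,0.06,0,0,0]])

```text
time: 24.35
ee_pos: [584.2, 61.5, 50.5]
tcp_rot: [1.83, 1.801, 0.653]
contact_force: [-0.3, 0.4, 0.3]
opening: -0.005
```

>>> servo_tool(commands=[[255,0,0.08,0.06,0,0,0],[255,0,0.08,0.06,0,0,0]])

```text
time: 24.55
ee_pos: [584.7, 61.5, 50.3]
tcp_rot: [1.831, 1.802, 0.653]
contact_force: [-2.6, 0.1, 1.7]
opening: 0.002
```

>>> servo_tool(commands=[[255,0,0.08,0.06,0,0,0],[255,0,0.08,0.06,0,0,0]])

```text
time: 24.75
ee_pos: [584.9, 61.5, 50.0]
tcp_rot: [1.832, 1.803, 0.652]
contact_force: [-7.2, 0.3, 4.3]
opening: 0.003
```

>>> servo_tool(commands=[[255,0,0.06,0.05,0,0,0],[255,0,0.06,0.05,0,0,0],[255,0,0.06,0.05,0,0,0],[255,0,0.06,0.05,0,0,0]])

```text
time: 25.15
ee_pos: [585.0, 61.6, 49.6]
tcp_rot: [1.832, 1.803, 0.651]
contact_force: [-11.0, -0.4, 8.1]
opening: -0.003
```

>>> servo_tool(commands=[[255,0,-0.1,-0.09,0,0,0],[255,0,-0.4,-0.33,0,0,0],[255,0,-1,-0.84,0,0,0],[255,0,-2.3,-1.9,0,0,0],[255,0,-4,-3.3,0,0,0],[255,0,-4,-3.3,0,0,0],[255,0,-4,-3.3,0,0,0]])

```text
time: 25.85
ee_pos: [534.9, 62.3, 50.4]
tcp_rot: [1.83, 1.801, 0.653]
contact_force: [1.2, -0.8, 0.1]
opening: 0.0
```

```bash
python3 w.py e3; python3 d.py; python3 - <<'E'
from h import *
C=np.load("wC.npy");X,Y,Z=C[...,0],C[...,1],C[...,2]
m=(X>560)&(X<640)&(Y>-60)&(Y<90)&(Z>45)&(Z<59);P=C[m];a=np.polyfit(P[:,1],P[:,0],1);print("face",a,np.std(P[:,0]-np.polyval(a,P[:,1])))
for n in("scene","top"):
    im,D=snapshot(n)
    C=cloud(n,D)
    for q in("wash_bottle","driver","ref_block"):
        for d in spotter.pinpoint(n,q)[:1]: print(n,q,d["confidence"],d["position"])
E
```

```text
25.85 [534.88  62.28  50.41] [1.83 1.8  0.65] F [ 1.16 -0.76  0.08] dq 0.03443427774304967 0.0003862781004277359
cam [380.09  64.94 107.07] [ 0.85 -0.02 -0.52]
25.9 [535.73  62.21  50.73] F [ 0.09 -0.84  0.61] dq 0.016008405874943347 -0.002352351852135871
[[ 0.02  0.77  0.64]
 [ 1.   -0.01 -0.01]
 [-0.    0.64 -0.77]]
face [ -0.01 590.79] 0.6459972322620126
scene wash_bottle 0.73 [337.8, 355.8]
scene driver 0.67 [305.7, 350.0]
scene ref_block 0.54 [364.5, 155.2]
top wash_bottle 0.6 [440.6, 244.7]
top driver 0.87 [422.4, 268.9]
top ref_block 0.91 [262.3, 146.4]
```

Bystanders are unmoved to within network noise, and the tray face is unchanged. I hand in.

```bash
python3 -c "
from workcell import job
print(job.hand_in())"
```

```text
the job is handed in; nothing more can be done
None
```

The tray is loaded and resting against the stop screw, and the job was handed in at about 26 s of the 72 s allowed.

- **Rings:** I threaded the collar down the post, then the grey sample ring on top of it. After release their tops measured z 101.5 and 125.5 mm, against 102 and 126 for fully home. After the swing I saw the stack still on the tray but did not re-measure those heights under the head.
- **Swing and stop:** I pushed the tray by its free corner with the shut fingers leaning back. It slid at roughly 3 to 8 N until the tip stopped at x 585 mm, where the push rose to about 14 N, and I held it there for half a second. A gentle second touch met the tray at the same place within about 0.5 mm and went stiff to about 11 N, so it had not come away from the screw. I then backed off about 50 mm with no force on the tool.
- **Bystanders:** The bottle, screwdriver and reference block show in the same places to within 1 to 3 pixels.
- **Disagreement:** The wrist depth put the final tray heading about 0.006 rad, against about -0.01 to -0.02 from the contact position. The depth face was unchanged after the second touch, so I put this down to calibration.
- **Joint 3:** It read -1.30, its range limit to two decimals, during the first back-off. The tool came off line a little there (TCP about 10 mm higher); I shortened the later back-off to avoid it.

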